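# Strip a pellet die into its nests

## Task

The steel pellet die has come out of the press and stands assembled on the bench: take it apart from the top - plunger, guide ring, sleeve, base - and set each part upright and fully down in the white plastic nest made for it (each recess is a little larger than its own part), so that every nest ends up with its one right part. The faces are lapped, so set the parts down rather than letting them drop, and leave the glass beaker and the petri dish standing where they are.

Things in the scene. Friction and masses are not known exactly. Their poses are not given: they have to be found in the camera images.
- plunger_center (a point): Plunger, top of the die: bright steel pin 72 mm long, upright: shaft 14 mm thick, 56 mm long; knurled head 26 mm wide, 16 mm high. 0.15 kg. Point: on its axis half-way up (head 20 to 36 mm above it); z up. At the start its shaft stands loosely (1.5 mm play) through guide ring and sleeve on the base, head 8 mm clear of the ring; draw it straight up 48 mm to free it.
- guide_center (a point): Guide ring, second from the top: darker steel ring, 38 mm outer diameter, 17 mm bore, 16 mm high, flat below, 0.11 kg. Point: its centre, half-way up; z up. At the start it lies in a 4 mm deep recess in the sleeve's top (1.7 mm play), so its upper 12 mm stand proud.
- sleeve_center (a point): Sleeve (body), third: bright steel cylinder, 50 mm outer diameter, 36 mm high, 18 mm bore, flat below, recess 41 mm wide and 4 mm deep in its top, 0.48 kg. Point: its centre, half-way up; z up. At the start it stands in a 4 mm deep recess in the base's top (1.5 mm play), so its upper 32 mm stand proud.
- base_center (a point): Base, lowest part: bright steel disc, 62 mm in diameter, 22 mm high, recess 53 mm wide and 4 mm deep in its top, 0.40 kg. Point: its centre, half-way up; z up. At the start it stands on the worktop and carries the whole die, 90 mm high in all.
- plunger_nest_floor (a point): Plunger's nest: slim white plastic post, 42 mm in diameter, 40 mm high, on a 68 mm wide, 9 mm high foot, fixed, with an upright round well 20 mm in diameter (mouth chamfered out to 28 mm). Point: centre of the well's floor, 34 mm below the mouth, 6 mm above the worktop; z up. The plunger's foot stands on that floor; its head is then 22 mm clear above the post.
- guide_nest_floor (a point): Nest for the guide ring: the smallest of three low white plastic dishes, fixed; outer diameter 70 mm, 13 mm high, with a flat round recess 46 mm in diameter and 5 mm deep (mouth chamfered out to 51 mm, grey felt floor). The point is the centre of the recess floor, 8 mm above the worktop; z is up.
- sleeve_nest_floor (a point): Nest for the sleeve: the middle one of three low white plastic dishes, fixed; outer diameter 82 mm, 13 mm high, with a flat round recess 58 mm in diameter and 5 mm deep (mouth chamfered out to 63 mm, grey felt floor). The point is the centre of the recess floor, 8 mm above the worktop; z is up.
- base_nest_floor (a point): Nest for the base: the largest of three low white plastic dishes, fixed; outer diameter 94 mm, 13 mm high, with a flat round recess 70 mm in diameter and 5 mm deep (mouth chamfered out to 75 mm, grey felt floor). The point is the centre of the recess floor, 8 mm above the worktop; z is up.
- beaker_center (a point): A bystander: clear glass beaker, 54 mm in diameter, 70 mm high, standing loose on the worktop among the work; the point is its centre, 35 mm up. To be left alone.
- petri_center (a point): A bystander: lidded petri dish, 54 mm in diameter, 14 mm high, lying loose on the worktop among the work; the point is its centre, 7 mm up. To be left alone.

How it is judged (in metres and radians):
At the end, for the whole second after the job is handed in: Plunger, guide ring, sleeve and base each stand upright (within about 10 degrees) and at rest in their own nest: centre within 10 mm of the nest's axis and foot within 3 mm of the height of the nest's floor (horizontal distance between plunger_center and plunger_nest_floor below 0.01 m and z of plunger_center in the frame of plunger_nest_floor between 0.033 and 0.039 m and angle between each of plunger_center, guide_center, sleeve_center, base_center's own z axis and vertical below 0.17 rad and linear speed of each of die_plunger, die_guide, die_sleeve, die_base below 0.02 m/s and horizontal distance between guide_center and guide_nest_floor below 0.01 m and z of guide_center in the frame of guide_nest_floor between 0.005 and 0.011 m and horizontal distance between sleeve_center and sleeve_nest_floor below 0.01 m and z of sleeve_center in the frame of sleeve_nest_floor between 0.015 and 0.021 m and horizontal distance between base_center and base_nest_floor below 0.01 m and z of base_center in the frame of base_nest_floor between 0.008 and 0.014 m); the robot touches nothing.
It fails at once if a die part is dropped: it falls freely faster than 0.7 m/s (a fall of about 25 mm) ((linear speed of die_plunger above 0.7 m/s and contact force between die_plunger and anything else below 0.1 N) or (linear speed of die_guide above 0.7 m/s and contact force between die_guide and anything else below 0.1 N) or (linear speed of die_sleeve above 0.7 m/s and contact force between die_sleeve and anything else below 0.1 N) or (linear speed of die_base above 0.7 m/s and contact force between die_base and anything else below 0.1 N)).
It fails at once if the beaker or the petri dish is shifted by more than 20 mm or the beaker tipped over (distance of any of beaker_center, petri_center from where it was at the start of the episode above 0.02 m).
It also fails if it takes over 102 s, if anything falls off the work surface, if the arm or the gripper's body presses on something with over 40 N, if the wrist force passes 120 N, or if a joint passes its speed limit or range.

## Robot

A 7-joint arm with a two-finger parallel gripper is mounted at the origin on a cart in front of the work surface, level with it; the furniture and walls round the work are solid. World frame = base frame: x ahead of the robot, y to its left, z up, the work surface at z = 0. Lengths are in mm, angles in rad, forces in N, time in s.
With the tool pointing down it reaches from about 400 to 850 mm from the base axis. Payload 10.4 kg.
Tool frame: the origin (TCP) lies at the very end of the fingers, on their centre line; the grasp point (between the pads) lies ctrl.grasp_offset behind it (ctrl.grasp_offset is the distance from the TCP to the grasp point, in mm); y points along the fingers, z is the direction in which the jaws open and shut, and the axes are right-handed (so a half turn about y gives the same grasp; the last joint's range is limited). The gripper opens to 85 mm and grips with 20 to 120 N. Pads are 22 mm wide; open, the fingers measure 114 mm over their backs; the gripper's body (76 mm by 85 mm) begins 54 mm behind the grasp point. The pads swing forward as they close: fully open they stand 13 mm farther back than shut.
Start: joints at [1.245, 0.332, -0.065, 1.46, 0.022, 1.35, -0.088], TCP at [186.394, -596.583, 211.338] pointing down, gripper open.
Joint ranges: [-2.6, 2.6], [-0.5, 2.12], [-1.47, 1.34], [0.16, 2.42], [-1.27, 4.41], [0.06, 2.06], [-2.6, 2.6]. Speed limits (rad/s): [2.22, 2.22, 2.79, 2.79, 3.14, 3.14, 3.14].

## Interface

Orientations are given as a rotation vector (axis times angle).
In Python, from bench import sensors, camera, ctrl gives the robot as it stands. The module is installed in compiled form; this text tells all that it offers.
- The arm moves only by the shell command python3 -m pendant 'ROWS' [OPENING] [FORCE]. ROWS is a JSON object of lists of equal length, an entry for each row: "delta_pos": the shift along the world's x, y, z in mm, a list of three; "turn": the turn about the world's z in degrees. In form: {"delta_pos": [[x, y, z], ...], "turn": [turn, ...]}. A call has 1 to 10 rows; each row shifts and turns the commanded pose from where the row before left it; what a row does not reach is not made up. A row lasts 1/12 s, in which the tool goes at most 41.7 mm and 7.16 degrees, less where a joint would pass 70% of its speed; a pose out of reach is approached as far as the arm can. A call with a gripper value outside its range is refused whole. OPENING is the gripper's target within -1 to 1 (fully open at 1, half-way at 0, shut at -1), set as the call begins (- or left out, the last holds). The fingers move at their own pace and stop on an object; FORCE is the grip in N (left out, the last holds). Time passes only in rows, so rows that do not move let the fingers close. It gives the time, the measured TCP pose, the force and the opening at its end, in the units of the state.
- sensors.read_state(): the state, without advancing time (a new reading comes with each control period).
- camera(name): name is "scene" or "top" or "wrist"; returns a dict with "image" (420x560x3 uint8, blue, green, red), "fx", "fy", "cx", "cy" (pixels), "T" (4x4, takes a point from camera to world coordinates). Camera axes: x right, y down, z forward; pixel columns grow to the right and rows downward; lengths in mm; the calibration is good to about 2 mm. A picture is of the moment at which its call begins. There is no depth.
- ctrl.job_done(): hands the job in, once; it reports no verdict.
The state is a dict: "time": time; "q": joint angles; "joint_vel": joint speeds; "effort": joint torques, N m; "position": TCP position; "ee_rot": TCP orientation; "ft_force": force on the tool from outside, world axes, zero at the start; "torque": the same for the moment, N m; "finger_gap": finger opening in mm.
Only numpy, scipy, OpenCV 4.12 (cv2) and the standard library are available. Lean on these libraries where they do the work, as an engineer would, in place of code of your own. Each camera call takes 0.05 s, during which the arm holds its last target. There are 200 camera calls.

## Working session

There is one attempt and no reset: what is moved stays moved. The work goes in short steps, Python scripts to look and compute and a shell command to move; the robot and the scene stay as the last step left them, time stands still between calls to the robot, and variables do not carry over. Pictures are saved under pics/ and viewed, about 12 in all and at most 16, crops included, and the job is handed in when it is done.

```bash
mkdir -p pics; cat > h.py <<'E'
import numpy as np, cv2
from bench import sensors, camera, ctrl
def snap(name,fn):
    c=camera(name); cv2.imwrite('pics/'+fn,c['image']); return c
def ray(c,u,v,z):
    T=np.array(c['T']); d=T[:3,:3]@np.array([(u-c['cx'])/c['fx'],(v-c['cy'])/c['fy'],1])
    o=T[:3,3]; return (o+d*(z-o[2])/d[2]).round(1)
def proj(c,p):
    T=np.array(c['T']); q=T[:3,:3].T@(np.array(p,float)-T[:3,3]); return (c['fx']*q[0]/q[2]+c['cx'],c['fy']*q[1]/q[2]+c['cy'])
E
python3 - <<'E'
from h import *
import pickle
for n in('top','scene'):
    c=snap(n,n+'0.png'); pickle.dump(c,open(n+'0.pkl','wb')); print(n,c['fx'],c['cx'],c['cy'],np.array(c['T']).round(3).tolist())
s=sensors.read_state(); print(s['position'],s['ee_rot'],s['finger_gap'],s['time'],ctrl.grasp_offset)
E
```

```text
top 432.641510470496 279.84277053793755 207.31827993713097 [[0.018, -0.989, 0.144, 424.949], [-1.0, -0.017, 0.013, 31.959], [-0.011, -0.144, -0.99, 956.551], [0.0, 0.0, 0.0, 1.0]]
scene 426.34976417658487 278.2528179957639 207.92764655490203 [[-0.436, -0.568, 0.698, -81.245], [-0.9, 0.29, -0.326, 353.917], [-0.017, -0.77, -0.638, 624.482], [0.0, 0.0, 0.0, 1.0]]
[ 186.27801138 -596.21919102  210.59554652] [-0.31433655  2.05975513 -2.05716354] 85.30422415016704 0.1 18.700000000000003
```

View pics/top0.png

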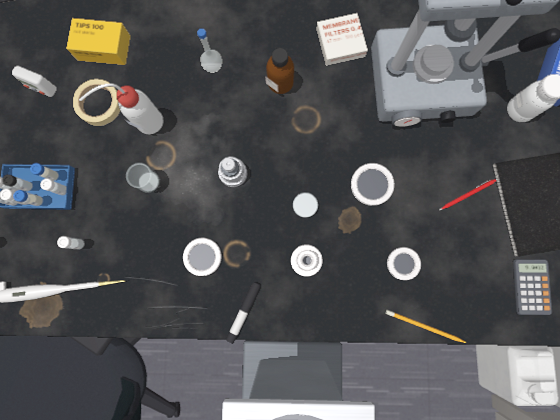

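View pics/scene0.png

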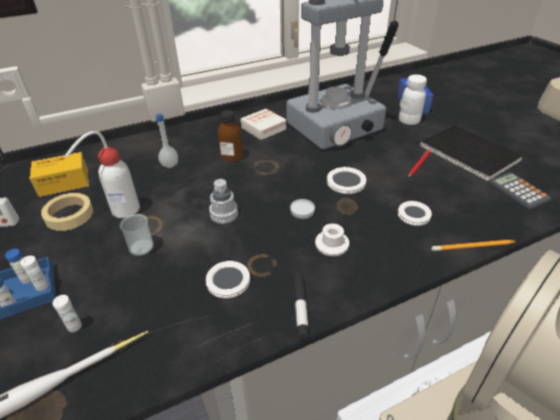

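The top view shows the die at (232,172), the post at (307,260), and dishes at (202,257), (372,184) and (404,263). The petri dish is at (305,205) and the beaker at about (142,178). The scene view agrees. Next I'll measure these.

```bash
python3 - <<'E'
from h import *
import pickle
c=pickle.load(open('top0.pkl','rb'));im=c['image'];g=cv2.cvtColor(im,6)
for n,u,v,z in(('L',202,257,13),('R',372,184,13),('G',404,263,13),('P',307,260,9)):
    m=np.zeros_like(g);cv2.circle(m,(u,v),28,255,-1)
    b=cv2.bitwise_and(m,((g>170)*255).astype('uint8'))
    cs,_=cv2.findContours(b,0,1);k=max(cs,key=cv2.contourArea);e=cv2.fitEllipse(k)
    p=ray(c,*e[0],z); q=ray(c,e[0][0]+e[1][1]/2,e[0][1],z)
    print(n,np.round(e[0],1),np.round(e[1],1),p,'diam',2*np.linalg.norm(q-p))
for n,u,v,z in(('petri',305,205,14),('beakerbase',150,184,0),('beakertop',137,172,70)): print(n,ray(c,u,v,z),np.hypot(*ray(c,u,v,z)[:2]))
s=pickle.load(open('scene0.pkl','rb'))
a=cv2.resize(im[145:205,200:270],(560,480),interpolation=2); b=cv2.resize(s['image'][170:230,190:250],(480,480),interpolation=2)
cv2.imwrite('pics/die.png',cv2.resize(np.hstack([a,b]),(800,369)))
E
```

```text
L [201.4 256.6] [36.7 37.6] [450.9 212.9  13. ] diam 81.81197956289778
R [372.2 183.9] [40.7 42.3] [ 617.7 -159.1   13. ] diam 93.61367421482828
G [403.7 263.4] [31.3 33.2] [ 444.1 -224.8   13. ] diam 71.410083321615
P [306.  260.2] [30.5 30.7] [447.3 -14.5   9. ] diam 66.61080993352354
petri [567.8 -10.8  14. ] 567.9027029342262
beakerbase [612. 339.   0.] 699.6177527764715
beakertop [623.5 345.5  70. ] 712.8271178904462
```

View pics/die.png

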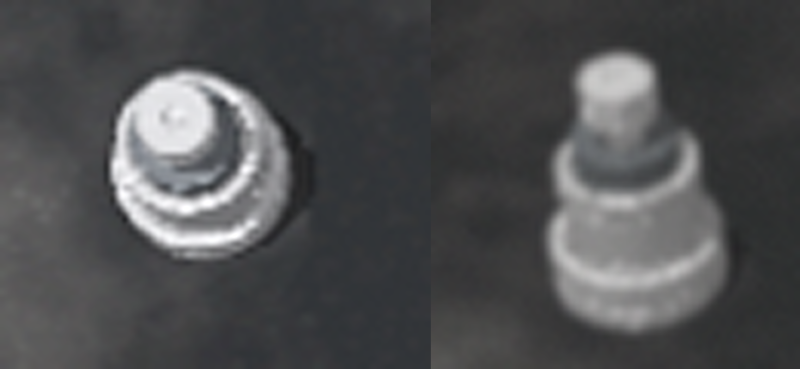

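The dish diameters measure 82, 94, 71 and 67 mm, so L is the sleeve nest, R the base nest, G the guide nest and P the post. In the crop, the head centre is at top (228.2,163.4) and scene (219.9,181.9).

```bash
python3 - <<'E'
from h import *
import pickle
from scipy.spatial.transform import Rotation as R
c=pickle.load(open('top0.pkl','rb'));s=pickle.load(open('scene0.pkl','rb'))
print('top',ray(c,228.2,163.4,90),'scene',ray(s,219.9,181.9,90))
f=lambda u,v:(200+u/6.154-.45,145+v/6.154-.45); h=lambda u,v:(190+(u-430.8)/6.154-.45,170+v/6.154-.45)
print('base top rim right/left',ray(c,*f(289,170),0),ray(c,*f(200,258),0))
for p in((450.9,212.9,13),(617.7,-159.1,13),(444.1,-224.8,13),(447.3,-14.5,40)): print(np.round(proj(s,p),1))
st=sensors.read_state(); print(R.from_rotvec(st['ee_rot']).as_matrix().round(3), st['ft_force'])
E
```

```text
top [640.1 151.4  90. ] scene [638.2 153.4  90. ]
base top rim right/left [642.8 121.6   0. ] [609.3 153.2   0. ]
[228.2 275.3]
[346.4 177.2]
[414.4 209.9]
[333.1 229.1]
[[-0.954 -0.     0.298]
 [-0.298  0.001 -0.954]
 [ 0.    -1.    -0.001]] [ 0.35400694 -0.34292947 -0.87052299]
```

```bash
python3 -m pendant '{"delta_pos":[[20,29,0],[20,29,0],[20,29,0],[20,29,0],[20,29,0],[20,29,0],[20,29,0]],"turn":[0,0,0,0,0,0,0]}' 1; python3 -m pendant '{"delta_pos":[[20,29,0],[20,29,0],[20,29,0],[20,29,0],[19,27,0],[19,26,0],[0,0,0],[0,0,0]],"turn":[0,0,0,0,0,0,0,0]}'
python3 - <<'E'
from h import *
import pickle
c=snap('wrist','w1.png'); pickle.dump(c,open('w1.pkl','wb')); print(np.round(c['T'],3).tolist(),c['fx']); print(sensors.read_state()['position'],sensors.read_state()['q'])
for p in((444.1,-224.8,13),(447.3,-14.5,40),(617.7,-159.1,13)):print(proj(c,p))
E
```

```text
time: 0.68
position: [326.9, -391.9, 211.1]
ee_rot: [-0.314, 2.059, -2.058]
ft_force: [0.9, -1.1, 0.5]
finger_gap: 85.4
time: 1.35
position: [445.1, -222.9, 211.1]
ee_rot: [-0.318, 2.057, -2.056]
ft_force: [-0.2, -1.5, 0.4]
finger_gap: 85.6
[[0.301, -0.906, -0.298, 522.162], [-0.954, -0.286, -0.094, -199.349], [0.0, 0.312, -0.95, 373.818], [0.0, 0.0, 0.0, 1.0]] 292.06824090217935
[ 444.19658368 -224.52521903  211.01808518] [ 0.77871043  0.07722402 -0.42013972  1.77015487  0.0329047   1.30166674
 -0.91608807]
(np.float64(277.53112190464583), np.float64(187.30276419833956))
(np.float64(96.6071959048914), np.float64(133.75360608504923))
(np.float64(267.9222806783826), np.float64(16.618398771219688))
```

View pics/w1.png

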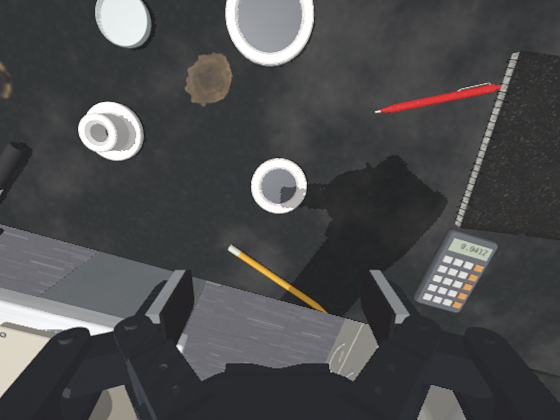

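The wrist picture shows the guide nest at (279,186), the post mouth at (100,131) and the base nest at (270,17). All are within about 3 px of prediction. I'll fit them more closely while moving on to the die.

```bash
python3 - <<'E'
from h import *
import pickle
c=pickle.load(open('w1.pkl','rb'));g=cv2.cvtColor(c['image'],6)
for n,u,v,r,z in(('G',279,186,36,13),('Pfoot',111,131,42,9),('R',270,20,54,13)):
    m=np.zeros_like(g);cv2.circle(m,(u,v),r,255,-1)
    b=cv2.bitwise_and(m,((g>160)*255).astype('uint8'))
    cs,_=cv2.findContours(b,0,1);k=max(cs,key=cv2.contourArea)
    if n=='R':k=k[k[:,0,1]>2]
    e=cv2.fitEllipse(k);print(n,np.round(e[0],1),np.round(e[1],1),ray(c,*e[0],z))
print('mouth',ray(c,100,131,40))
E
python3 -m pendant '{"delta_pos":[[14,37,2],[14,37,2],[14,37,2],[14,37,2],[14,37,2],[14,37,2],[14,37,2],[14,37,2],[14,37,2],[14,37,2]],"turn":[0,0,0,0,0,0,0,0,0,0]}'
```

```text
G [278.3 185.3] [53.9 54.6] [ 446.9 -225.    13. ]
Pfoot [110.3 130.6] [54.5 64.1] [449.  -12.6   9. ]
R [269.3  20.8] [79.7 80.6] [ 614.5 -161.6   13. ]
mouth [451.4 -17.7  40. ]
time: 2.23
position: [585.3, 144.8, 231.1]
ee_rot: [-0.311, 2.059, -2.062]
ft_force: [0.5, 0.2, 0.1]
finger_gap: 85.5
```

```bash
python3 - <<'E'
from h import *
import pickle
c=snap('wrist','w2.png'); pickle.dump(c,open('w2.pkl','wb')); print(np.round(c['T'],3)[:3,3]); print(sensors.read_state()['position'])
for p in((639,152,90),(639,152,0),(450.9,212.9,13)):print(proj(c,p))
E
```

```text
[662.505 168.052 393.745]
[585.20888423 153.77070425 230.87514385]
(np.float64(284.7470808598807), np.float64(146.8152401969013))
(np.float64(282.89359019019906), np.float64(140.52563452311946))
(np.float64(203.49262316687725), np.float64(256.85663398689053))
```

View pics/w2.png

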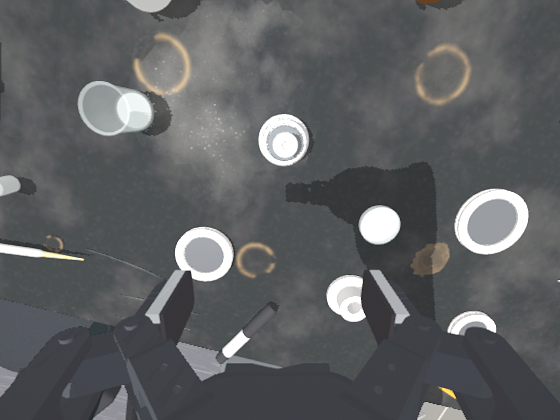

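The wrist view shows the die head at (286,144), its base at (284,139.5) and the sleeve nest at (204.5,253.5).

```bash
python3 - <<'E'
from h import *
import pickle
c=pickle.load(open('w2.pkl','rb'));g=cv2.cvtColor(c['image'],6)
for n,u,v,r,z,t in(('L',204,254,38,13,160),('base',284,140,34,11,110),('R',492,221,44,13,160)):
    m=np.zeros_like(g);cv2.circle(m,(u,v),r,255,-1)
    b=cv2.bitwise_and(m,((g>t)*255).astype('uint8'))
    cs,_=cv2.findContours(b,0,1);k=cv2.convexHull(max(cs,key=cv2.contourArea))
    e=cv2.fitEllipse(k);print(n,np.round(e[0],1),np.round(e[1],1),ray(c,*e[0],z))
print('head',ray(c,286,144,90))
E
```

```text
L [200.9 256.2] [55.5 66. ] [450.8 216.6  13. ]
base [283.1 139.5] [51.  52.7] [640.9 152.5  11. ]
R [491.1 220.8] [62.6 76.2] [ 621.7 -155.2   13. ]
head [642.  151.6  90. ]
```

```bash
python3 -m pendant '{"delta_pos":[[28,-1,-10],[27.5,-1,-20],[0,0,-30],[0,0,-30],[0,0,-30],[0,0,-20],[0,0,-12],[0,0,-8],[0,0,0],[0,0,0]],"turn":[0,0,0,0,0,0,0,0,0,0]}' 0; python3 - <<'E'
from h import *
import pickle
c=snap('wrist','w3.png'); print(sensors.read_state()['position'],sensors.read_state()['finger_gap'],proj(c,(640.5,152,90)))
E
```

```text
time: 3.12
position: [640.5, 143.0, 72.2]
ee_rot: [-0.312, 2.058, -2.059]
ft_force: [-0.2, 0.3, 0.6]
finger_gap: 43.1
[640.7670817  143.37955552  72.80230224] 42.863747674658555 (np.float64(260.10811417058017), np.float64(266.61480282739717))
```

View pics/w3.png

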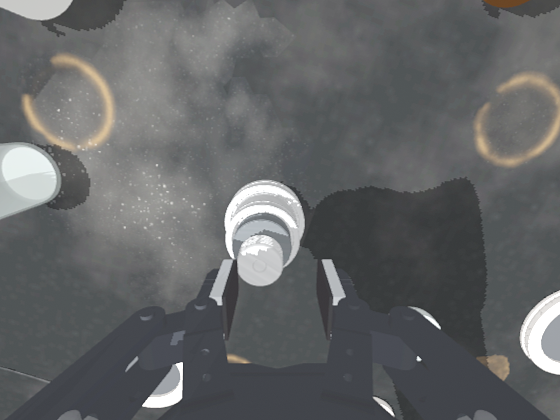

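The head is at (261,262) and the jaw centre at about column 277, so the tool is about 9 mm off in y. The earlier y reading of 153.8 was an outlier. I'll correct that and grip.

```bash
python3 -m pendant '{"delta_pos":[[0.5,5,0],[0.5,4,0],[0,0,0],[0,0,0]],"turn":[0,0,0,0]}' 0;  python3 -m pendant '{"delta_pos":[[0,0,0],[0,0,0],[0,0,0],[0,0,0],[0,0,0],[0,0,0]],"turn":[0,0,0,0,0,0]}' -1 50
```

```text
time: 3.5
position: [641.0, 153.2, 71.9]
ee_rot: [-0.314, 2.058, -2.057]
ft_force: [-1.1, -0.1, -0.4]
finger_gap: 42.8
time: 4.0
position: [640.9, 152.3, 71.3]
ee_rot: [-0.314, 2.058, -2.059]
ft_force: [-0.8, 0.5, -0.2]
finger_gap: -0.0
```

```bash
python3 - <<'E'
from h import *
c=snap('wrist','w4.png'); s=snap('scene','s4.png')
st=sensors.read_state();print(st['position'],st['finger_gap'],proj(c,(640.5,152,90)))
a=c['image'][150:420,130:430]; b=cv2.resize(s['image'][100:260,150:310],None,fx=2.6,fy=2.6)[:405]
cv2.imwrite('pics/c4.png',np.hstack([cv2.resize(a,(380,342)),cv2.resize(b,(380,342))]))
E
```

```text
[640.88274813 152.40486327  71.32369436] -0.19028326700793072 (np.float64(275.9566496063315), np.float64(272.5155409537881))
```

View pics/c4.png

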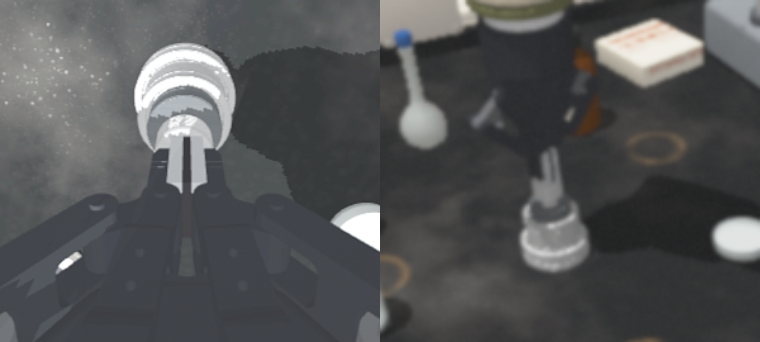

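```bash
python3 - <<'E'
from h import *
c=camera('wrist'); im=cv2.resize(c['image'][170:320,200:360],None,fx=4,fy=4,interpolation=2)
def mk(p,col):
    u,v=proj(c,p); cv2.circle(im,(int((u-200)*4),int((v-170)*4)),5,col,-1); print(p,u,v)
mk((640.9,152.3,71.3),(0,0,255)); mk((640.9,152.3,90),(0,255,0)); mk((640.9,152.3,100),(255,0,0))
mk((654,152.3,90),(0,255,255))
s=camera('scene'); b=cv2.resize(s['image'][130:230,190:250],None,fx=4,fy=4,interpolation=2)
for p,col in(((640.9,152.3,71.3),(0,0,255)),((640.9,152.3,90),(0,255,0))):
    u,v=proj(s,p);cv2.circle(b,(int((u-190)*4),int((v-130)*4)),4,col,-1)
b=cv2.resize(b,None,fx=.6,fy=1.5) if 0 else cv2.copyMakeBorder(b,0,im.shape[0]-b.shape[0],0,0,0)[:, :]
o=np.hstack([im,b]); cv2.imwrite('pics/c5.png',o[:, :800] if o.shape[1]<=800 else cv2.resize(o,(800,int(o.shape[0]*800/o.shape[1]))))
E
```

```text
(640.9, 152.3, 71.3) 275.8348012894314 256.65757609149017
(640.9, 152.3, 90) 275.7305955329365 271.77095431453154
(640.9, 152.3, 100) 275.66490691277204 281.29803798905414
(654, 152.3, 90) 282.9033309743647 251.22646426482248
```

View pics/c5.png

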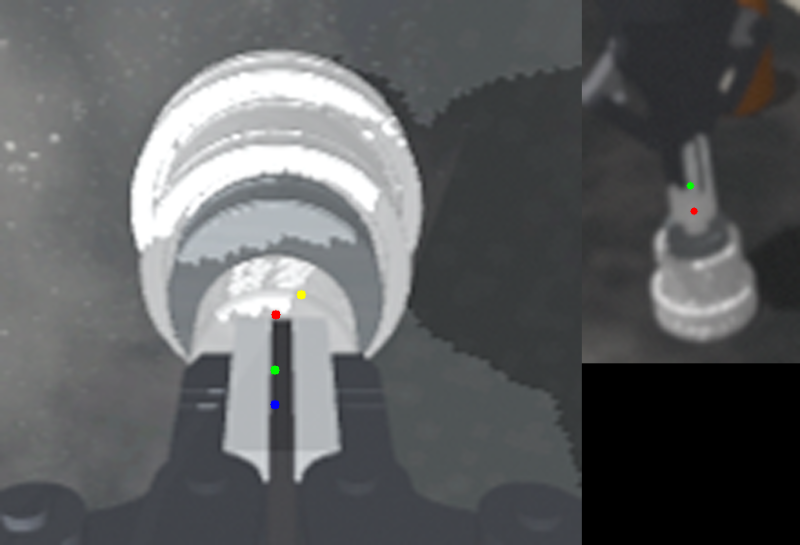

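```bash
python3 - <<'E'
from h import *
c=camera('wrist')
f=lambda u,v:(200+u/4,170+v/4)
print('base far edge',ray(c,*f(276,50),0),ray(c,*f(276,62),22),'base L/R',ray(c,*f(131,200),11),ray(c,*f(422,200),11))
print('sleeve far top',ray(c,*f(276,143),54),'ring far top',ray(c,*f(276,198),66),'head arc as z74 / z90',ray(c,*f(276,255),74),ray(c,*f(276,255),90),ray(c,*f(276,297),90),'headLR',ray(c,*f(192,340),82),ray(c,*f(358,340),82))
E
```

```text
base far edge [669.1 167.1   0. ] [671.6 167.3  22. ] base L/R [633.2 186.6  11. ] [650.7 130.5  11. ]
sleeve far top [665.9 164.7  54. ] ring far top [661.  162.9  66. ] head arc as z74 / z90 [655.2 161.   74. ] [661.5 162.5  90. ] [655.7 160.7  90. ] headLR [642.2 169.4  82. ] [649.3 146.7  82. ]
```

```bash
python3 - <<'E'
from h import *
import pickle
def edge(fn,u,v,r,z,t,D):
    c=pickle.load(open(fn,'rb'));g=cv2.cvtColor(c['image'],6)
    m=np.zeros_like(g);cv2.circle(m,(u,v),r,255,-1)
    b=cv2.bitwise_and(m,((g>t)*255).astype('uint8'));cs,_=cv2.findContours(b,0,1);k=cv2.convexHull(max(cs,key=cv2.contourArea))[:,0].astype(float)
    for dz in(0,10,20,30):
        P=np.array([ray(c,*q,z-dz)[:2] for q in k]); e=cv2.fitEllipse(P.astype(np.float32)); print(fn,dz,np.round(e[0],1),np.round(e[1],1),'want',D)
edge('w1.pkl',279,186,36,13,160,70)
edge('w2.pkl',378,225,28,14,160,54)
c=camera('wrist');T=np.array(c['T']);st=sensors.read_state();print(T[:3,3]-st['position'],st['position'],st['q'],st['effort'],st['ft_force'])
for f in('w1','w2'):print(np.array(pickle.load(open(f+'.pkl','rb'))['T'])[:3,3])
E
```

```text
w1.pkl 0 [ 445.8 -225.4] [69.8 70.3] want 70
w1.pkl 10 [ 443.7 -226.1] [71.8 72.3] want 70
w1.pkl 20 [ 441.6 -226.9] [73.8 74.2] want 70
w1.pkl 30 [ 439.4 -227.6] [75.6 76.2] want 70
w2.pkl 0 [570.8  -8.9] [54.5 58.6] want 54
w2.pkl 10 [568.4 -13.5] [55.9 60.2] want 54
w2.pkl 20 [566.  -18.2] [57.4 61.7] want 54
w2.pkl 30 [563.6 -22.8] [58.8 63.2] want 54
[ 77.14430691  23.3050074  162.75444158] [640.87068702 152.44714238  71.31135763] [ 0.15036874  0.59148941 -0.62998391  1.49286046  0.36389086  1.17608746
 -1.80727817] [ 8.36830528e-03 -6.96780825e+01 -1.19177601e+01 -3.46487188e+01
  1.59517763e-02  2.73712161e-03  6.48777859e-05] [-0.25045082  0.48016814  0.36125906]
[ 522.16215779 -199.34927795  373.81816035]
[662.50509054 168.05209144 393.74454655]
```

The scale in this view (head about 46 px instead of about 51, base 73 px instead of 80) suggests the tool is really about 15–20 mm higher than reported. That would mean the jaws shut above the head. I'll open, lift a little and check the scale at several heights numerically.

```bash
python3 -m pendant '{"delta_pos":[[0,0,0],[0,0,0],[0,0,10],[0,0,20],[0,0,20],[0,0,0],[0,0,0]],"turn":[0,0,0,0,0,0,0]}' 0.4; python3 - <<'E'
from h import *
import pickle
c=snap('wrist','w6.png'); pickle.dump(c,open('w6.pkl','wb')); s=snap('scene','s6.png')
print(sensors.read_state()['position'],np.array(c['T'])[:3,3])
im=cv2.resize(c['image'][140:320,180:380],(800,720),interpolation=2)[:,:800]
im=cv2.resize(im,(560,504)); b=cv2.resize(s['image'][110:235,180:240],None,fx=4,fy=4,interpolation=2)[:504]
b=cv2.copyMakeBorder(b,0,504-b.shape[0],0,0,0); cv2.imwrite('pics/c6.png',np.hstack([im,b]))
E
```

```text
time: 4.88
position: [641.7, 152.8, 123.3]
ee_rot: [-0.311, 2.057, -2.057]
ft_force: [0.2, -1.1, -1.0]
finger_gap: 59.4
[640.66256945 152.21974686 121.07706769] [718.40272124 176.03572228 286.24069408]
```

View pics/c6.png

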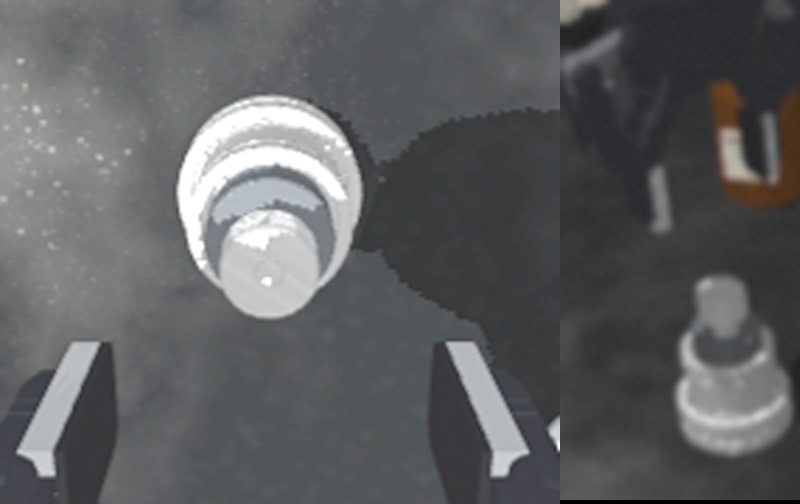

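```bash
python3 - <<'E'
from h import *
import pickle
from scipy.optimize import least_squares
c=pickle.load(open('w6.pkl','rb'))
print('head',ray(c,275.4,235.7,90))
for f in('w3.png','w4.png','w6.png'):
    g=cv2.cvtColor(cv2.imread('pics/'+f),6)
    # silhouette of base/sleeve: row widths of bright region
    for v in range(170,275,8):
        r=np.where(g[v,215:345]>125)[0]
        if len(r):print(f,v,r.min()+215,r.max()+215,end=' | ')
    print()
T=np.array(c['T'])
for dz in(-50,-50+20,0):
    C=dict(c);T2=T.copy();T2[2,3]+=dz;C['T']=T2
    for x in(634,641,648):
      print(dz,x,[tuple(np.round(proj(C,p),0)) for p in((x,152,90),(x+29.6,152+9.2,22),(x-9.2,152+29.6,22),(x+9.2,152-29.6,22))])
E
```

```text
head [642.  153.2  90. ]
w3.png 170 234 234 | w3.png 186 224 286 | w3.png 194 235 295 | w3.png 202 230 299 | w3.png 210 226 302 | w3.png 218 224 304 | w3.png 226 224 304 | w3.png 234 225 302 | w3.png 242 225 299 | w3.png 250 227 297 | w3.png 258 232 293 | w3.png 266 220 333 | w3.png 274 217 336 | 
w4.png 186 261 290 | w4.png 194 249 302 | w4.png 202 220 308 | w4.png 210 239 311 | w4.png 218 237 314 | w4.png 226 236 315 | w4.png 234 236 314 | w4.png 242 238 312 | w4.png 250 215 312 | w4.png 258 242 309 | w4.png 266 248 303 | w4.png 274 263 291 | 
w6.png 178 215 292 | w6.png 186 215 301 | w6.png 194 215 305 | w6.png 202 215 308 | w6.png 210 215 308 | w6.png 218 215 307 | w6.png 226 218 305 | w6.png 234 223 301 | w6.png 242 257 294 | w6.png 250 265 286 | w6.png 266 341 344 | 
-50 634 [(np.float64(273.0), np.float64(282.0)), (np.float64(274.0), np.float64(199.0)), (np.float64(235.0), np.float64(236.0)), (np.float64(313.0), np.float64(237.0))]
-50 641 [(np.float64(277.0), np.float64(271.0)), (np.float64(277.0), np.float64(190.0)), (np.float64(237.0), np.float64(229.0)), (np.float64(316.0)
[... 498 characters left out ...]
64(313.0), np.float64(220.0))]
-30 648 [(np.float64(280.0), np.float64(246.0)), (np.float64(279.0), np.float64(176.0)), (np.float64(242.0), np.float64(213.0)), (np.float64(316.0), np.float64(213.0))]
0 634 [(np.float64(274.0), np.float64(246.0)), (np.float64(274.0), np.float64(185.0)), (np.float64(242.0), np.float64(217.0)), (np.float64(307.0), np.float64(217.0))]
0 641 [(np.float64(277.0), np.float64(237.0)), (np.float64(277.0), np.float64(177.0)), (np.float64(244.0), np.float64(210.0)), (np.float64(309.0), np.float64(210.0))]
0 648 [(np.float64(280.0), np.float64(229.0)), (np.float64(279.0), np.float64(170.0)), (np.float64(246.0), np.float64(203.0)), (np.float64(312.0), np.float64(203.0))]
```

View pics/w4.png

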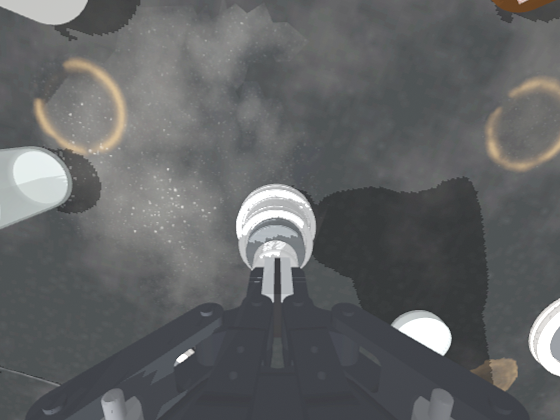

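```bash
python3 - <<'E'
from h import *
s=camera('scene'); 
for sg in(1,-1):
  for a in(33,):
    for z in(121,130,140,150): print(sg,z,np.round(proj(s,(640.7-sg*.298*a,152.3+sg*.954*a,z)),1),end=' ')
  print()
print(proj(s,(640.5,152,90)),proj(s,(640.5,152,0)))
E
```

```text
1 121 [205.5 175.6] 1 130 [205.  171.9] 1 140 [204.3 167.9] 1 150 [203.7 163.7] 
-1 121 [230.8 162.9] -1 130 [230.5 159.4] -1 140 [230.  155.4] -1 150 [229.6 151.3] 
(np.float64(220.13315968102654), np.float64(181.15733841042052)) (np.float64(224.26689159144962), np.float64(213.2756459253606))
```

The fingers project to about z=140 while the TCP reads 121, so the pads end about 19 mm behind the reported TCP at this opening. The die hasn't moved. I'll regrip 16 mm lower, where the closing gap will tell head (26) from ring (38).

```bash
python3 -m pendant '{"delta_pos":[[0,0,-20],[0,0,-20],[0,0,-15],[0,0,-8],[0,0,-3],[0,0,0],[0,0,0]],"turn":[0,0,0,0,0,0,0]}' 0;  python3 -m pendant '{"delta_pos":[[0,0,0],[0,0,0],[0,0,0],[0,0,0],[0,0,0]],"turn":[0,0,0,0,0]}' -1 50
```

```text
time: 5.62
position: [641.2, 152.7, 56.0]
ee_rot: [-0.313, 2.058, -2.058]
ft_force: [-1.2, 0.0, 0.3]
finger_gap: 42.8
time: 6.03
position: [641.7, 152.8, 56.6]
ee_rot: [-0.312, 2.058, -2.057]
ft_force: [0.3, -0.3, 6.4]
finger_gap: 24.0
```

```bash
python3 -m pendant '{"delta_pos":[[0,0,2],[0,0,4],[0,0,6],[0,0,0],[0,0,0]],"turn":[0,0,0,0,0]}';python3 - <<'E'
from h import *
c=camera('wrist'); s=camera('scene')
st=sensors.read_state();print(st['position'],st['ft_force'],st['finger_gap'])
im=cv2.resize(c['image'][150:310,190:370],(560,498)); b=cv2.resize(s['image'][120:230,190:250],None,fx=4,fy=4,interpolation=2)
b=cv2.copyMakeBorder(b,0,498-b.shape[0],0,0,0); cv2.imwrite('pics/c7.png',np.hstack([im,b]))
E
```

```text
time: 6.45
position: [641.1, 152.4, 67.8]
ee_rot: [-0.313, 2.058, -2.058]
ft_force: [0.7, 1.0, -1.7]
finger_gap: 24.0
[640.78749535 152.34769719  67.20062496] [ 0.99666995  0.63220048 -1.04890867] 23.654554090060163
```

View pics/c7.png

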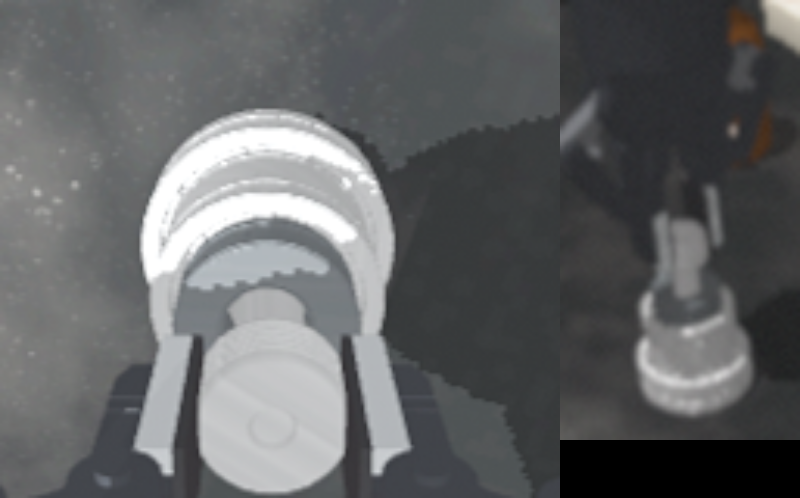

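The head is in the jaws and only the plunger rose, with a force change of about −1.5 N, which is right. I'll lift it clear and carry it to the post.

```bash
python3 -m pendant '{"delta_pos":[[0,0,15],[0,0,25],[0,0,25],[0,0,0],[-24,-21,0],[-24,-21,0],[-24,-21,0],[-24,-21,0],[-24,-21,0],[-24,-21,0]],"turn":[0,0,0,0,0,0,0,0,0,0]}'; python3 -m pendant '{"delta_pos":[[-24,-21,0],[-24.5,-20,0],[0,0,-20],[0,0,-18],[0,0,-8],[0,0,0],[0,0,0]],"turn":[0,0,0,0,0,0,0]}'; python3 - <<'E'
from h import *
c=camera('wrist'); s=camera('scene')
st=sensors.read_state();print(st['position'],st['ft_force'],st['finger_gap'])
a=c['image'][190:340,190:370].copy()
b=s['image'][190:260,290:370].copy()
cv2.imwrite('pics/c8.png',np.hstack([cv2.resize(a,(420,350)),cv2.resize(b,(380,350),interpolation=2)]))
print(proj(c,(448.5,-14.5,40)))
E
```

```text
time: 7.38
position: [495.7, 25.6, 132.8]
ee_rot: [-0.314, 2.058, -2.059]
ft_force: [0.1, -1.0, -0.4]
finger_gap: 23.8
time: 7.97
position: [448.6, -14.0, 86.8]
ee_rot: [-0.315, 2.058, -2.057]
ft_force: [-0.3, -0.4, -2.0]
finger_gap: 23.8
[449.18061421 -14.14859026  87.28777089] [ 0.21064759  0.54328208 -1.42956052] 23.612832501790145
(np.float64(276.4710648185761), np.float64(229.5986487248898))
```

View pics/c8.png

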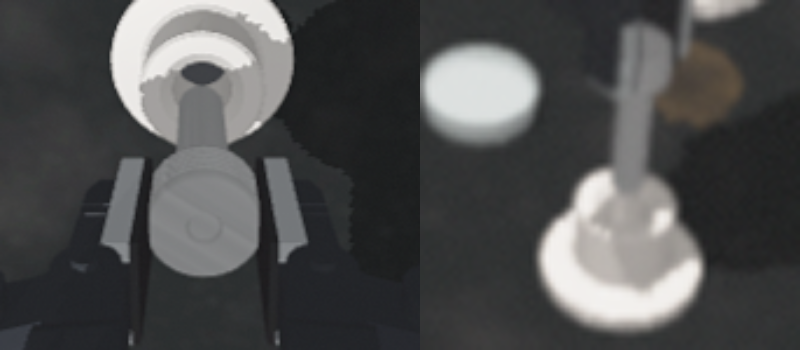

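The shaft is over the mouth, well within the chamfer.

```bash
python3 -m pendant '{"delta_pos":[[1,0,-10],[0,0,-10],[0,0,-8],[0,0,-6],[0,0,0],[0,0,0]],"turn":[0,0,0,0,0,0]}'; python3 -m pendant '{"delta_pos":[[0,0,-3],[0,0,-2],[0,0,-2],[0,0,0],[0,0,0]],"turn":[0,0,0,0,0]}'
```

```text
time: 8.57
position: [449.0, -14.4, 51.9]
ee_rot: [-0.315, 2.059, -2.058]
ft_force: [0.2, 0.5, -1.3]
finger_gap: 23.6
time: 8.98
position: [449.4, -14.6, 45.3]
ee_rot: [-0.314, 2.058, -2.058]
ft_force: [-0.6, 1.3, -0.4]
finger_gap: 23.8
```

```bash
for i in 1 2 3 4; do python3 -m pendant '{"delta_pos":[[0,0,-1],[0,0,0],[0,0,0]],"turn":[0,0,0]}' | grep -E 'pos|force'; done
```

```text
position: [449.7, -14.6, 44.6]
ft_force: [-0.7, -0.2, 1.7]
position: [450.6, -14.4, 44.4]
ft_force: [-1.6, 0.5, 11.7]
position: [451.5, -14.2, 44.3]
ft_force: [-3.0, 0.9, 18.8]
position: [452.5, -14.0, 44.1]
ft_force: [-2.6, 2.2, 26.8]
```

The foot is down at TCP 44.5, close to the expected 43.5–44.5. I'll release the pressure, open and retreat. Next comes the guide ring.

```bash
python3 -m pendant '{"delta_pos":[[0,0,2],[0,0,1],[0,0,0]],"turn":[0,0,0]}' | grep -E 'pos|force'; python3 -m pendant '{"delta_pos":[[0,0,0],[0,0,0],[0,0,0],[0,0,0],[0,0,20],[0,0,30],[0,0,30],[0,0,0]],"turn":[0,0,0,0,0,0,0,0]}' 0.1; python3 -m pendant '{"delta_pos":[[24,21,0],[24,21,0],[24,21,0],[24,21,0],[24,21,0],[24,21,0],[24,21,0],[23,19.5,0],[0,0,0],[0,0,0]],"turn":[0,0,0,0,0,0,0,0,0,0]}'
python3 - <<'E'
from h import *
c=snap('wrist','w9.png');s=camera('scene');st=sensors.read_state();print(st['position'],proj(c,(641,152,66)),proj(s,(449,-14.5,78)))
a=c['image'][140:320,180:380];b=s['image'][180:260,290:370]
cv2.imwrite('pics/c9.png',np.hstack([cv2.resize(a,(440,396)),cv2.resize(b,(360,396),interpolation=2)]))
E
```

```text
position: [449.5, -14.6, 44.5]
ft_force: [0.7, 1.2, 5.1]
time: 10.9
position: [452.3, -14.4, 129.2]
ee_rot: [-0.307, 2.053, -2.058]
ft_force: [1.2, 0.2, 0.3]
finger_gap: 47.0
time: 11.73
position: [640.4, 153.6, 123.0]
ee_rot: [-0.317, 2.059, -2.057]
ft_force: [-0.7, 0.7, -0.4]
finger_gap: 46.9
[639.95486403 151.39301537 123.77660531] (np.float64(278.19960172910254), np.float64(224.50576417891804)) (np.float64(333.90070598706257), np.float64(214.293374179558))
```

View pics/c9.png

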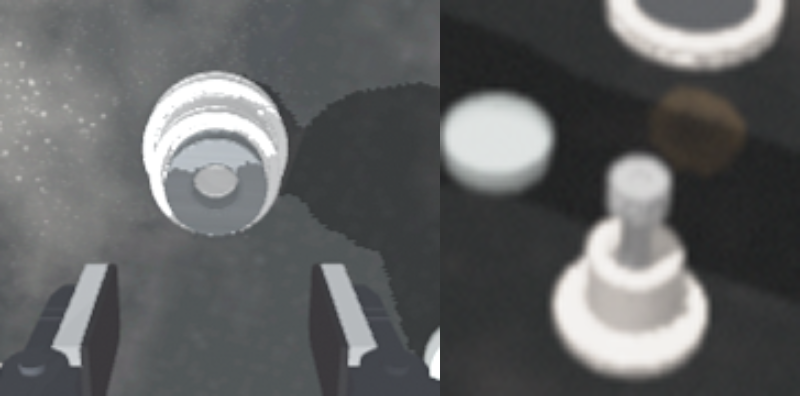

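The plunger is seated in its post and the ring is at (277,223), as predicted. Now I'll grip the ring.

```bash
python3 -m pendant '{"delta_pos":[[0.5,0.5,-25],[0,0,-25],[0,0,-20],[0,0,-10],[0,0,-5],[0,0,0],[0,0,0]],"turn":[0,0,0,0,0,0,0]}' 0.4 | grep -E 'pos|force|gap';  python3 -m pendant '{"delta_pos":[[0,0,-1],[0,0,0],[0,0,0],[0,0,0],[0,0,0],[0,0,0]],"turn":[0,0,0,0,0,0]}' -1 50; python3 -m pendant '{"delta_pos":[[0,0,2],[0,0,4],[0,0,0],[0,0,0]],"turn":[0,0,0,0]}'
```

```text
position: [641.4, 152.3, 40.6]
ft_force: [-0.2, 0.5, 0.9]
finger_gap: 59.9
time: 12.92
position: [641.6, 152.7, 40.0]
ee_rot: [-0.312, 2.057, -2.058]
ft_force: [-2.2, -0.4, 6.7]
finger_gap: 34.3
time: 13.25
position: [641.1, 152.4, 44.7]
ee_rot: [-0.313, 2.058, -2.058]
ft_force: [-0.5, -0.4, -2.2]
finger_gap: 34.7
```

```bash
python3 -m pendant '{"delta_pos":[[0,0,15],[0,0,25],[0,0,25],[0,0,0],[-14,-27,0],[-14,-27,0],[-14,-27,0],[-14,-27,0],[-14,-27,0],[-14,-27,0]],"turn":[0,0,0,0,0,0,0,0,0,0]}' 
 python3 -m pendant '{"delta_pos":[[-14,-27,0],[-14,-27,0],[-14,-27,0],[-14,-27,0],[-14,-27,0],[-14,-27,0],[-14,-27,0],[-13.5,-26.5,0],[0,0,-30],[0,0,-25]],"turn":[0,0,0,0,0,0,0,0,0,0]}'
 python3 -m pendant '{"delta_pos":[[0,0,-15],[0,0,0],[0,0,0]],"turn":[0,0,0]}'
python3 - <<'E'
from h import *
c=snap('wrist','w10.png');s=camera('scene');st=sensors.read_state();print(st['position'],st['ft_force'],proj(c,(445.5,-225,13)),proj(c,(445.5,-225,48)))
a=c['image'][140:320,180:380];b=s['image'][150:230,370:450]
cv2.imwrite('pics/c10.png',np.hstack([cv2.resize(a,(440,396)),cv2.resize(b,(360,396),interpolation=2)]))
E
```

```text
time: 14.08
position: [556.1, -10.7, 110.0]
ee_rot: [-0.314, 2.058, -2.059]
ft_force: [1.5, -0.7, -1.6]
finger_gap: 34.2
time: 14.92
position: [445.4, -227.7, 55.0]
ee_rot: [-0.308, 2.057, -2.063]
ft_force: [-0.1, -0.2, -1.4]
finger_gap: 34.3
time: 15.17
position: [445.4, -224.7, 39.7]
ee_rot: [-0.315, 2.059, -2.058]
ft_force: [0.6, -0.4, -0.7]
finger_gap: 35.0
[ 446.43341872 -225.28318296   40.86998275] [ 0.07187449  0.57007927 -1.16645211] (np.float64(276.29880738226404), np.float64(239.54925835431888)) (np.float64(276.15777911840166), np.float64(262.9256062724628))
```

View pics/c10.png

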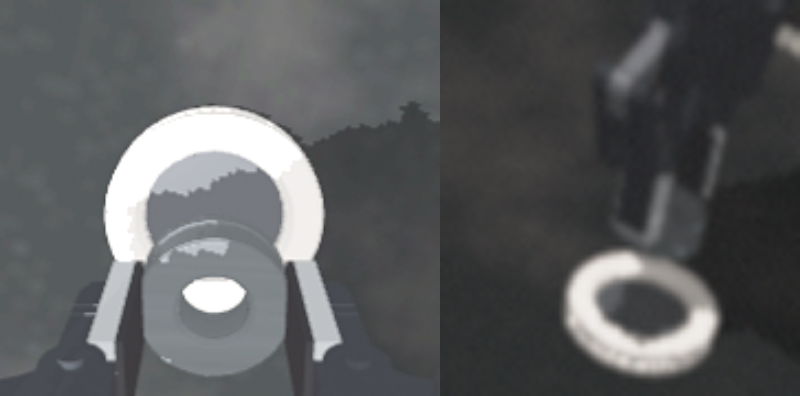

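The ring is level in the jaws, and both dish and ring are centred on column 277. I'll check the fore-aft alignment numerically.

```bash
python3 - <<'E'
from h import *
c=camera('wrist')
print('dish',ray(c,277.3,237.7,13),'ring top bore',ray(c,180+215/2.2,140+305/2.2,66),'ring top near/far edge',ray(c,180+215/2.2,140+375/2.2,66),ray(c,180+215/2.2,140+238/2.2,66))
im=cv2.imread('pics/w10.png')
E
python3 -m pendant '{"delta_pos":[[0,0,-12],[0,0,-10],[0,0,-8],[0,0,-4],[0,0,-3],[0,0,0],[0,0,0]],"turn":[0,0,0,0,0,0,0]}'
```

```text
dish [ 447.7 -226.    13. ] ring top bore [ 446.2 -226.5   66. ] ring top near/far edge [ 427.1 -232.5   66. ] [ 463.2 -221.2   66. ]
time: 15.9
position: [445.5, -225.0, 2.3]
ee_rot: [-0.314, 2.059, -2.058]
ft_force: [-0.1, 0.2, -0.9]
finger_gap: 35.0
```

```bash
python3 -m pendant '{"delta_pos":[[1,0.5,-1],[0,0,-1],[0,0,0],[0,0,0]],"turn":[0,0,0,0]}'|grep -E 'pos|force'; for i in 1 2 3 4; do python3 -m pendant '{"delta_pos":[[0,0,-1],[0,0,0],[0,0,0]],"turn":[0,0,0]}' | grep -E 'pos|force'; done
```

```text
position: [446.5, -224.6, 0.4]
ft_force: [-0.9, -0.1, -2.1]
position: [446.4, -224.6, -0.7]
ft_force: [0.1, 0.2, -1.1]
position: [446.3, -224.6, -1.7]
ft_force: [-0.1, -0.5, -0.5]
position: [446.4, -224.6, -2.1]
ft_force: [-3.5, 1.4, 9.0]
position: [446.5, -224.7, -2.2]
ft_force: [-8.3, 3.8, 21.5]
```

Contact came at TCP −2.0, exactly the height expected for the ring on the nest floor. Release, retreat, and go for the sleeve.

```bash
python3 -m pendant '{"delta_pos":[[0,0,2],[0,0,0],[0,0,0]],"turn":[0,0,0]}' | grep -E 'pos|force'; python3 -m pendant '{"delta_pos":[[0,0,0],[0,0,0],[0,0,0],[0,0,0],[0,0,10],[0,0,30],[0,0,30],[0,0,40],[0,0,0]],"turn":[0,0,0,0,0,0,0,0,0]}' 0.5; python3 -m pendant '{"delta_pos":[[14,27,0],[14,27,0],[14,27,0],[14,27,0],[14,27,0],[14,27,0],[14,27,0]],"turn":[0,0,0,0,0,0,0]}'>/dev/null;  python3 -m pendant '{"delta_pos":[[14,27,0],[14,27,0],[14,27,0],[14,27,0],[14,27,0],[14,27,0],[13.5,26.5,0],[13,26.5,0],[0,0,0],[0,0,0]],"turn":[0,0,0,0,0,0,0,0,0,0]}' 1
python3 - <<'E'
from h import *
c=snap('wrist','w11.png');s=snap('scene','s11.png');t=snap('top','t11.png');st=sensors.read_state();print(st['position'],proj(c,(641,152,22)))
g=cv2.cvtColor(c['image'],6)
for v in range(170,250,6):
    r=np.where(g[v,225:335]>125)[0]
    if len(r)>4:print(v,r.min()+225,r.max()+225,end=' | ')
print()
for sg in(-1,1): print(np.round(proj(c,(641+sg*9.2,152-sg*29.6,22)),1))
print(proj(c,(671,161,22)))
E
```

```text
position: [446.4, -224.6, -1.7]
ft_force: [-0.8, 0.1, -1.4]
time: 18.23
position: [450.2, -225.8, 115.9]
ee_rot: [-0.306, 2.048, -2.061]
ft_force: [0.7, -0.0, 0.6]
finger_gap: 63.8
time: 19.65
position: [654.7, 181.9, 108.5]
ee_rot: [-0.317, 2.058, -2.055]
ft_force: [0.9, -0.2, -0.4]
finger_gap: 85.7
[655.01017616 178.03798956 108.56624122] (np.float64(302.7391352303386), np.float64(236.1772900772765))
194 226 232 | 200 225 313 | 206 225 322 | 212 225 327 | 218 225 331 | 224 225 334 | 230 225 334 | 236 235 334 | 242 269 334 | 248 229 334 | 
[269.1 236. ]
[336.4 236.3]
(np.float64(304.20192967927335), np.float64(203.43226583482678))
```

```bash
python3 -m pendant '{"delta_pos":[[-7,-14,0],[-6.6,-13,0],[0,0,0],[0,0,-30],[0,0,-30],[0,0,-25],[0,0,-10],[0,0,-5],[0,0,0]],"turn":[0,0,0,0,0,0,0,0,0]}'| grep -E 'pos|force|gap';  python3 -m pendant '{"delta_pos":[[0,0,0],[0,0,0],[0,0,0],[0,0,0],[0,0,0],[0,0,0],[0,0,0]],"turn":[0,0,0,0,0,0,0]}' -1 80; python3 -m pendant '{"delta_pos":[[0,0,2],[0,0,4],[0,0,4],[0,0,0],[0,0,0]],"turn":[0,0,0,0,0]}'
```

```text
position: [641.2, 152.1, 8.2]
ft_force: [-0.3, 0.2, -0.3]
finger_gap: 85.4
time: 21.13
position: [642.3, 153.2, 10.6]
ee_rot: [-0.311, 2.057, -2.057]
ft_force: [-2.5, -0.2, 9.0]
finger_gap: 47.6
time: 21.55
position: [641.3, 152.3, 18.4]
ee_rot: [-0.314, 2.058, -2.059]
ft_force: [-0.8, -0.6, -5.3]
finger_gap: 47.7
```

Force change is −4.7 N, so it's the sleeve alone. Carry it to its nest.

```bash
python3 -m pendant '{"delta_pos":[[0,0,15],[0,0,20],[-24,7.5,0],[-24,7.5,0],[-24,7.5,0],[-24,7.5,0],[-24,7.5,0],[-24,7.5,0],[-24,7.5,0],[-21.3,8,0]],"turn":[0,0,0,0,0,0,0,0,0,0]}'| grep -E 'pos|force|gap'; python3 -m pendant '{"delta_pos":[[0,0,-10],[0,0,0],[0,0,0]],"turn":[0,0,0]}'
python3 - <<'E'
from h import *
c=snap('wrist','w12.png');st=sensors.read_state();print(st['position'],st['ft_force'],proj(c,(452,213,13)))
g=cv2.cvtColor(c['image'],6)
im=c['image'];cv2.imwrite('pics/c12.png',cv2.resize(im[120:340,160:400],(720,660))[:600])
b=((g>160)*255).astype('uint8'); b[250:]=0
cs,_=cv2.findContours(b[:,180:370],0,1)
for k in cs:
    if cv2.contourArea(k)>300: print(cv2.boundingRect(k),cv2.contourArea(k))
E
```

```text
position: [450.6, 213.2, 54.1]
ft_force: [-0.5, 0.4, -5.2]
finger_gap: 47.6
time: 22.63
position: [452.3, 212.6, 43.9]
ee_rot: [-0.314, 2.058, -2.059]
ft_force: [0.6, 0.1, -4.3]
finger_gap: 47.4
[452.78525228 212.69542732  44.03543414] [-0.23301131 -0.14001073 -6.36820108] (np.float64(275.24766244660026), np.float64(237.5912377804006))
(37, 178, 115, 72) 6686.0
```

View pics/c12.png

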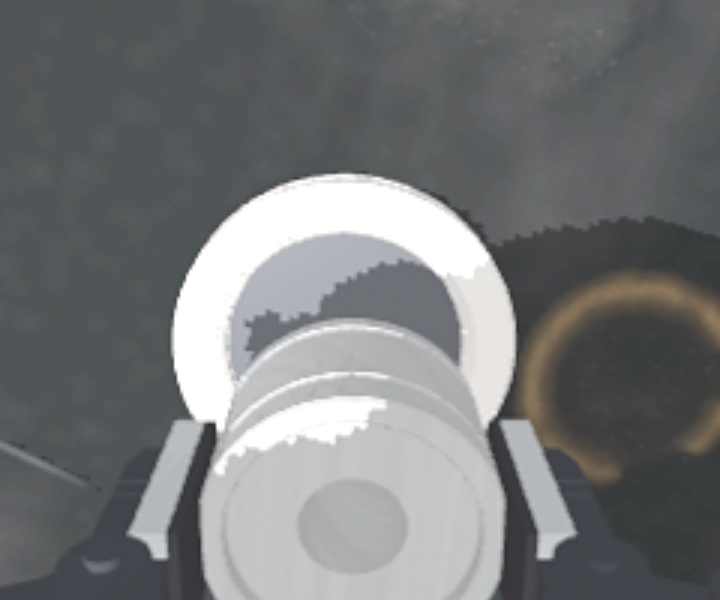

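The sleeve is upright in the jaws above the nest. The nest centre column is 274.8 (275.2 predicted) and its far edge is at row 177.7.

```bash
python3 - <<'E'
from h import *
c=camera('wrist')
a=ray(c,160+344/3,177.7,13); print('far',a,'centre',a[:2]-41*np.array([.954,.298]))
print('L/R mid',(ray(c,160+173/3,233,13)+ray(c,160+516/3,233,13))/2)
g=cv2.cvtColor(c['image'],6)
print('sleeve top bore', ray(c,160+353/3,120+525/3,86),'sleeve far bottom rim',ray(c,160+350/3,120+320/3,53)[:2]-25*np.array([.954,.298]))
E
python3 -m pendant '{"delta_pos":[[0,0,-15],[0,0,-12],[0,0,-8],[0,0,-4],[0,0,0],[0,0,0]],"turn":[0,0,0,0,0,0]}'
```

```text
far [493.7 226.2  13. ] centre [454.586 213.982]
L/R mid [455.7  214.35  13.  ]
sleeve top bore [453.6 211.8  86. ] sleeve far bottom rim [451.15 211.55]
time: 23.23
position: [452.0, 213.0, 4.4]
ee_rot: [-0.315, 2.059, -2.058]
ft_force: [0.4, 0.0, -5.2]
finger_gap: 47.8
```

```bash
python3 -m pendant '{"delta_pos":[[1.5,1,0],[0,0,-2],[0,0,0],[0,0,0]],"turn":[0,0,0,0]}'|grep -E 'pos|force'; for i in 1 2 3 4 5; do python3 -m pendant '{"delta_pos":[[0,0,-1],[0,0,0],[0,0,0]],"turn":[0,0,0]}' | grep -E 'pos|force'; done
```

```text
position: [453.6, 213.9, 2.5]
ft_force: [-0.3, -0.0, -6.2]
position: [453.5, 213.9, 1.3]
ft_force: [0.6, 0.4, -5.8]
position: [453.6, 213.9, 0.6]
ft_force: [-2.0, -0.8, 1.3]
position: [453.6, 214.0, 0.5]
ft_force: [-7.2, -4.3, 17.8]
position: [453.7, 214.0, 0.4]
ft_force: [-13.2, -8.9, 31.8]
position: [453.7, 214.0, 0.3]
ft_force: [-20.1, -11.1, 47.5]
```

Contact came at TCP 0.6, which matches the grip height (bottom = TCP + 7.4, so 8.0). The sleeve is on the floor. Release, then fetch the base.

```bash
python3 -m pendant '{"delta_pos":[[0,0,2],[0,0,1],[0,0,0],[0,0,0]],"turn":[0,0,0,0]}' | grep -E 'pos|force'; python3 -m pendant '{"delta_pos":[[0,0,0],[0,0,0],[0,0,0],[0,0,0],[0,0,0],[0,0,0],[0,0,10],[0,0,30],[0,0,30],[0,0,0]],"turn":[0,0,0,0,0,0,0,0,0,0]}' 1; python3 -m pendant '{"delta_pos":[[24,-7.5,0],[24,-7.5,0],[24,-7.5,0],[24,-7.5,0],[24,-7.5,0],[24,-7.5,0],[24,-7.5,0],[20,-9,0],[0,0,0],[0,0,0]],"turn":[0,0,0,0,0,0,0,0,0,0]}'
python3 - <<'E'
from h import *
c=snap('wrist','w13.png');t=snap('top','t13.png');st=sensors.read_state();print(st['position'])
for n,c,z in(('w',c,22),('t',t,22)):
    g=cv2.cvtColor(c['image'],6); u,v=proj(c,(641,152,z)); m=np.zeros_like(g);cv2.circle(m,(int(u),int(v)),48 if n=='w' else 20,255,-1)
    b=cv2.bitwise_and(m,((g>115)*255).astype('uint8'));cs,_=cv2.findContours(b,0,1);k=cv2.convexHull(max(cs,key=cv2.contourArea))
    e=cv2.fitEllipse(k);print(n,(u,v),np.round(e,1) if 0 else e,ray(c,*e[0],z-8))
E
```

```text
position: [453.7, 214.0, 0.5]
ft_force: [-2.4, -1.5, 5.2]
time: 25.98
position: [456.1, 215.8, 75.9]
ee_rot: [-0.307, 2.056, -2.054]
ft_force: [1.1, 0.9, 0.1]
finger_gap: 85.7
time: 26.82
position: [642.2, 151.8, 70.4]
ee_rot: [-0.312, 2.06, -2.059]
ft_force: [-0.8, 0.1, 0.0]
finger_gap: 85.2
[640.85983159 153.19427034  70.64446344]
w (np.float64(275.2499935728979), np.float64(229.83137580533054)) ((274.15716552734375, 225.6553497314453), (80.20215606689453, 81.62895202636719), 175.5916290283203) [641.2 153.   14. ]
t (np.float64(231.89303622696008), np.float64(170.52240319432016)) ((231.0, 170.0), (39.94022750854492, 39.94022750854492), 0.0) [644.  155.1  14. ]
```

```bash
python3 -m pendant '{"delta_pos":[[0,-0.5,-25],[0,0,-25],[0,0,-18],[0,0,-8],[0,0,-4],[0,0,-2],[0,0,0],[0,0,0]],"turn":[0,0,0,0,0,0,0,0]}'| grep -E 'pos|force|gap';  python3 -m pendant '{"delta_pos":[[0,0,0],[0,0,0],[0,0,0],[0,0,0],[0,0,0],[0,0,0]],"turn":[0,0,0,0,0,0]}' -1 80; python3 -m pendant '{"delta_pos":[[0,0,2],[0,0,4],[0,0,4],[0,0,0],[0,0,0]],"turn":[0,0,0,0,0]}'
```

```text
position: [642.1, 152.3, -10.3]
ft_force: [0.0, -0.8, 0.5]
finger_gap: 85.8
time: 28.08
position: [642.1, 152.6, -9.9]
ee_rot: [-0.312, 2.058, -2.057]
ft_force: [-2.5, -0.7, 9.4]
finger_gap: 58.3
time: 28.5
position: [641.5, 151.8, -1.6]
ee_rot: [-0.314, 2.058, -2.058]
ft_force: [-0.8, 0.1, -5.1]
finger_gap: 58.4
```

```bash
python3 -m pendant '{"delta_pos":[[0,0,15],[0,0,25],[0,0,15],[-2.3,-31,0],[-2.3,-31,0],[-2.3,-31,0],[-2.3,-31,0],[-2.3,-31,0],[-2.3,-31,0],[-2.3,-31,0]],"turn":[0,0,0,0,0,0,0,0,0,0]}'| grep -E 'pos|force|gap'; python3 -m pendant '{"delta_pos":[[-2.3,-31,0],[-2.3,-31,0],[-2.3,-31.5,0],[0,0,-10],[0,0,0],[0,0,0]],"turn":[0,0,0,0,0,0]}'
python3 - <<'E'
from h import *
c=snap('wrist','w14.png');st=sensors.read_state();print(st['position'],st['ft_force'],'pred',proj(c,(618.5,-158.5,13)))
a=c['image'][120:340,160:400];cv2.imwrite('pics/c14.png',cv2.resize(a,(720,660))[:600])
g=cv2.cvtColor(c['image'],6)
for v in range(170,250,4):
    r=np.where(g[v,190:370]>170)[0]
    if len(r)>4:print(v,r.min()+190,r.max()+190,end=' | ')
for u in(255,265,275,285,295):
    r=np.where(g[120:230,u]>170)[0]; print('col',u,r.min()+120 if len(r) else None, ray(c,u,r.min()+120,13) if len(r) else '')
E
```

```text
position: [625.4, -66.6, 54.5]
ft_force: [0.8, -0.0, -3.6]
finger_gap: 58.3
time: 29.83
position: [618.4, -158.1, 43.7]
ee_rot: [-0.314, 2.059, -2.058]
ft_force: [-0.4, 1.1, -4.5]
finger_gap: 58.0
[ 618.85811213 -157.19381234   44.0405761 ] [ 0.87745636 -0.24237718 -4.72479235] pred (np.float64(276.4415770880696), np.float64(237.45025931788385))
170 265 292 | 174 252 304 | 178 244 310 | 182 239 317 | 186 234 322 | 190 230 326 | 194 227 330 | 198 224 333 | 202 222 335 | 206 220 337 | 210 218 339 | 214 216 340 | 218 215 341 | 222 214 342 | 226 214 342 | 230 213 343 | 234 213 343 | 238 214 343 | 242 215 342 | 246 215 341 | col 255 173 [ 658.5 -131.1   13. ]
col 265 170 [ 662.4 -136.9   13. ]
col 275 169 [ 665. -143.   13.]
col 285 169 [ 667.  -149.4   13. ]
col 295 171 [ 667.7 -156.1   13. ]
```

View pics/c14.png

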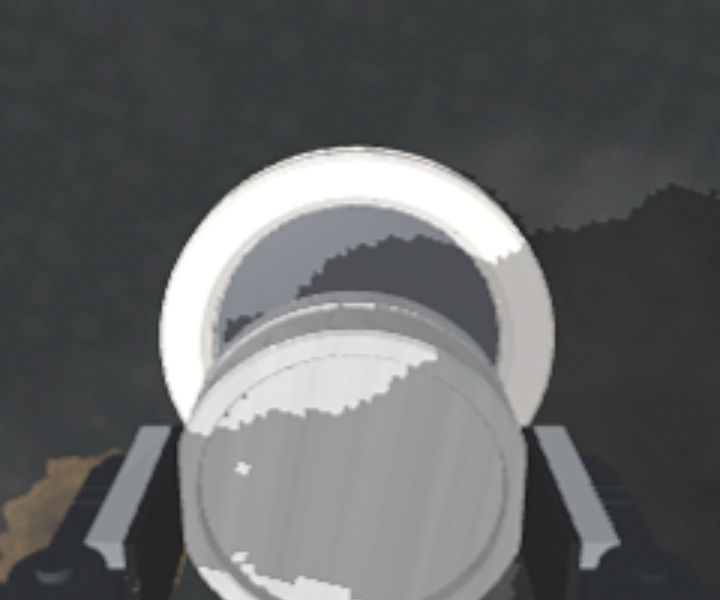

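The base is level and sits over the nest. The nest centre measures about (621,−159.6) against the tool's (618.7,−158), so I'll shift slightly and set it down.

```bash
python3 -m pendant '{"delta_pos":[[1.5,-1,-12],[0,0,-12],[0,0,-9],[0,0,-5],[0,0,-3],[0,0,0],[0,0,0]],"turn":[0,0,0,0,0,0,0]}'|grep -E 'pos|force'; for i in 1 2 3 4 5; do python3 -m pendant '{"delta_pos":[[0,0,-1],[0,0,0],[0,0,0]],"turn":[0,0,0]}' | grep -E 'pos|force'; done
```

```text
position: [620.1, -159.4, 2.3]
ft_force: [0.1, -0.0, -4.1]
position: [620.2, -159.7, 1.7]
ft_force: [0.2, 0.0, -4.7]
position: [620.0, -159.6, 0.3]
ft_force: [-0.2, 0.4, -4.4]
position: [619.9, -159.6, -0.8]
ft_force: [-0.7, 0.4, -4.9]
position: [620.0, -159.6, -1.7]
ft_force: [0.1, -0.2, -4.7]
position: [620.0, -159.6, -1.9]
ft_force: [-4.5, 0.7, 5.9]
```

Contact came at TCP −1.9, as expected, so the base is on the floor. Release, retreat upwards and check all the nests.

```bash
python3 -m pendant '{"delta_pos":[[0,0,0],[0,0,0],[0,0,0],[0,0,0],[0,0,0],[0,0,0],[0,0,0]],"turn":[0,0,0,0,0,0,0]}' 1 | grep -E 'force|gap'; python3 -m pendant '{"delta_pos":[[0,0,10],[0,0,25],[0,0,30],[0,0,35],[0,0,35],[-10,-20,20],[-15,-25,20],[-15,-25,0],[0,0,0],[0,0,0]],"turn":[0,0,0,0,0,0,0,0,0,0]}'
python3 - <<'E'
from h import *
t=snap('top','t15.png');s=snap('scene','s15.png');w=snap('wrist','w15.png')
print(sensors.read_state()['time'])
for n,p in dict(P=(448.5,-14.5,78),G=(445.5,-225,24),S=(453,213.5,44),B=(619.5,-159,30)).items(): print(n,np.round(proj(t,p),1),np.round(proj(s,p),1))
a=t['image'][110:300,170:440]; b=s['image'][140:310,190:450]
cv2.imwrite('pics/c15.png',np.vstack([cv2.resize(a,(426,300),interpolation=2),cv2.resize(b,(426,300),interpolation=2)]))
E
```

```text
ft_force: [0.4, -1.2, 0.5]
finger_gap: 85.5
time: 33.13
position: [579.1, -231.9, 173.2]
ee_rot: [-0.31, 2.059, -2.062]
ft_force: [1.4, 0.1, -0.1]
finger_gap: 85.1
33.2833
P [307.7 258.8] [334.  214.4]
G [405.2 262.7] [415.  205.6]
S [198.4 255.1] [225.9 263.4]
B [373.7 181.6] [346.6 171.1]
```

The picture budget is spent, so the final check is numeric: bystanders against the first pictures, and circle fits of the parts in their nests.

```bash
python3 - <<'E'
from h import *
t=camera('top');s=camera('scene')
for cam,c,ref in(('top',t,'top0.png'),('scene',s,'scene0.png')):
    r=cv2.imread('pics/'+ref,0);g=cv2.cvtColor(c['image'],6)
    for n,p in(('petri',(568,-11,7)),('beaker',(617,342,35))):
        u,v=map(int,proj(c,p)); q=20
        m=cv2.matchTemplate(g[v-q-8:v+q+8,u-q-8:u+q+8],r[v-q:v+q,u-q:u+q],5); _,mx,_,l=cv2.minMaxLoc(m); print(cam,n,'score',round(mx,2),'shift px',l[0]-8,l[1]-8)
w=camera('wrist');print('in wrist',[np.round(proj(w,p)) for p in((619.5,-159,30),(445.5,-225,24))])
# synthetic-outline score: mean gradient along projected top-edge circles for small offsets
def score(c,x,y,z,R):
    g=cv2.GaussianBlur(cv2.cvtColor(c['image'],6),(3,3),0).astype(np.float32)
    G=np.hypot(cv2.Sobel(g,5,1,0),cv2.Sobel(g,5,0,1)); a=np.linspace(0,2*np.pi,90)
    P=np.array([proj(c,(x+R*np.cos(i),y+R*np.sin(i),z)) for i in a],np.float32)
    return cv2.remap(G,P[None,:,0].copy(),P[None,:,1].copy(),1).mean()
for n,x0,y0,z0,R in(('plunger',448.5,-14.5,78,13),('guide',445.5,-225,24,19),('sleeve',453,213.5,44,25),('base',619.5,-159,30,31)):
  for cn,c in(('top',t),('scene',s),('wrist',w)):
    b=max((score(c,x0+dx,y0+dy,z0,R),dx,dy) for dx in range(-8,9,2) for dy in range(-8,9,2)); print(n,cn,'best',np.round(b,1),end=' ; ')
  print()
E
```

```text
top petri score 1.0 shift px 0 0
top beaker score 1.0 shift px 0 0
scene petri score 1.0 shift px 0 0
scene beaker score 1.0 shift px 0 0
in wrist [array([223., 142.]), array([241., 297.])]
plunger top best [95.7 -2.   2. ] ; plunger scene best [265.1  -2.    2. ] ; plunger wrist best [302.   0.   0.] ; 
guide top best [194.9   0.    8. ] ; guide scene best [171.9   6.    8. ] ; guide wrist best [221.4   0.    0. ] ; 
sleeve top best [219.6   8.    6. ] ; sleeve scene best [218.6  -2.    0. ] ; sleeve wrist best [0. 8. 8.] ; 
base top best [184.8   8.   -8. ] ; base scene best [216.6  -2.    0. ] ; base wrist best [210.1   2.   -6. ] ;
```

```bash
python3 -c "
from bench import ctrl
print(ctrl.job_done())"
```

```text
the job is handed in; nothing more can be done
None
```

I took the die apart from the top, set all four parts in their nests, and handed the job in at about 33 s of robot time. Job hand-in gives no verdict, so I can't confirm the result beyond my own checks.

- **Setting down:** I lowered every part until the wrist force showed contact, then released it. Each contact height matched the grip height to about 1 mm: plunger TCP 44.5, guide ring −2.0, sleeve 0.6, base −1.9.
- **First attempt failed:** The first close on the plunger shut above the head, because the pads end about 19 mm behind the reported TCP. That close did not move the die, and I gripped 16 mm lower the second time.
- **Bystanders:** The petri dish and beaker show no shift in the top or scene pictures.
- **Plunger:** I saw it seated in its post in a picture, and the circle fits put it within about 3 mm of its nest.
- **Guide ring, sleeve and base:** I did not see these seated, because the picture limit ran out before the last look. The numeric circle fits were mixed:

| Part | Fits close to the nest centre | Fits that disagreed |
|---|---|---|
| Guide ring | wrist camera, 0 mm | top and scene cameras, 8–10 mm |
| Sleeve | scene camera, within 2 mm | top camera, about 10 mm |
| Base | scene camera, within 2 mm | top camera, about 11 mm; wrist camera, about 6 mm |

I put the disagreeing fits down to the white nest rims, since the contact heights fit parts lying fully down, but I did not check that further.

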